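# Find the stripped cap bolt on a tube fixture and hold its clamp open

## Robot

A 6-joint arm with a two-finger parallel gripper is mounted at the origin on the work surface; the furniture and walls round the work are solid. World frame = base frame: x ahead of the robot, y to its left, z up, the work surface at z = 0. Lengths are in m, angles in rad, forces in N, time in s.
With the tool pointing down it reaches from about 0.325 to 0.75 m from the base axis. Payload 7.6 kg.
Tool frame: the origin (TCP) lies between the finger pads; the fingertips stand bot.tip_reach ahead of it and the grasp point (between the pads) lies 2 mm behind it (bot.tip_reach is the distance from the TCP to the fingertips, in m); z points along the fingers, y is the direction in which the jaws open and shut (so a half turn about z gives the same grasp; the last joint's range is limited). The gripper opens to 85 mm and grips with 20 to 120 N. Pads are 22 mm wide; open, the fingers measure 114 mm over their backs; the gripper's body (76 mm by 85 mm) begins 54 mm behind the grasp point. The pads swing forward as they close: fully open they stand 13 mm farther back than shut.
Start: joints at [1.047, 0.052, 1.401, -0, 1.689, -0.07], TCP at [0.23, 0.472, 0.248] pointing down, gripper open.
Joint ranges: [-2.9, 2.9], [-0.91, 2.17], [0.12, 2.37], [-1.06, 4.2], [0.26, 2.73], [-2.93, 2.93]. Speed limits (rad/s): [2.57, 2.57, 3.01, 3.14, 3.14, 3.14].

## Interface

Orientations are given as a rotation vector (axis times angle).
In Python, from bench import bot, viewer, workorder, models gives the robot as it stands.
- The arm moves only by the tool apply_moves, never from a script. Its arguments are lists of equal length, an entry for each row: "offset": the shift along the tool's x, y, z in m, a list of three; "roll": the turn about the tool's z in units of 5 degrees (1.0 is 5 degrees). In form: {"offset": [[x, y, z], ...], "roll": [roll, ...]}. A call has 1 to 8 rows; each row shifts and turns the commanded pose from where the row before left it, along the tool's axes as they then stand; what a row does not reach is not made up. A row lasts 1/12 s, in which the tool goes at most 41.7 mm and 7.16 degrees, less where a joint would pass 70% of its speed; a pose out of reach is approached as far as the arm can. A call with a gripper value outside its range is refused whole. "hand" is the finger opening in m, from 0 to 0.0854, set as the call begins (left out, the last holds). The fingers move at their own pace and stop on an object; "newtons" is the grip in N (left out, the last holds). Time passes only in rows, so rows that do not move let the fingers close. It gives the time, the measured TCP pose, the force and the opening at its end, in the units of the state.
- bot.sense(): the state, without advancing time (a new reading comes with each control period).
- viewer.get_image(name): name is "scene" or "top"; returns a dict with "pixels" (480x640x3 uint8, red, green, blue), "camera_matrix" (3x3 intrinsics, pixels), "eye" and "rotation" of the camera in the world. Camera axes: x right, y up, looking along -z (the intrinsics and any distortion apply to the point x, -y, -z); pixel columns grow to the right and rows downward; lengths in m; the calibration is good to about 2 mm. A picture is of the moment at which its call begins. There is no depth.
- workorder.finish_job(): hands the job in, once; it reports no verdict.
Trained networks look in the newest picture that a camera, given by its name, has taken for a name from the list of things; names that differ only in an ending like _2 or _b are one class to them, and where a whole thing is asked for, a point or a joint stands for the part that bears it (a point fixed in the world has none). Each returns a list of dicts, best first, with "confidence" (0 to 1); they miss things now and then, are a little off and sometimes report something else, mostly with a low value. They report only what shows in the picture. A call takes as long as a camera call.
- models.masks_of(camera, target): "mask" (480x640 bool, what is visible of it) and "bbox" ([left, top, right, bottom] in pixels, round what is visible of it).
- models.pinpoint(camera, target): "point" ([column, row] in pixels: a listed point, or the origin of a listed thing).
The state is a dict: "t": time; "joint_positions": joint angles; "joint_vel": joint speeds; "joint_efforts": joint torques, N m; "tcp_pos": TCP position; "eef_rot": TCP orientation; "wrist_force": force on the tool from outside, world axes, zero at the start; "moment": the same for the moment, N m; "gripper_width": finger opening in m.
Only numpy, scipy, OpenCV 4.12 (cv2) and the standard library are available. Lean on these libraries where they do the work, as an engineer would, in place of code of your own. Each camera call takes 0.05 s, during which the arm holds its last target.

## Task

The flanged tube in this welding fixture is held by three hinged clamps, and the bolt of one clamp cap has a stripped thread. Tap the bolt heads gently from above, one after another, until you find the one that gives under the finger. Then take that clamp's cap by the bolt ear, swing it up on its hinge to at least halfway to upright and finish while still holding it there, so that I can renew the thread; do not prise at the two sound clamps, and leave the other things lying about alone.

Things in the scene. Friction and masses are not known exactly. Their poses are not given: they have to be found in the camera images.
- fixture: Heavy steel base plate, 180 (x) x 370 (y) x 12 mm, that does not move. Origin: centre of its underside, on the table; x away from the robot, y to its left. A dark tube, 48 mm thick, lies along y over x = 0, axis 64 mm above the table, y = -215 to +210 mm, with a 100 mm flange near +y. Three identical grey clamps hold it at y = +130, 0 and -130 mm. Bystanders lie on and around the plate.
- place_1 (a point): Left clamp place (fixture y = +130 mm, x = -60 mm): centre of the top of the cap-bolt head there, cap shut and bolt not pressed, 93.5 mm above the table. Axes as the fixture's. Head: hexagon, 19 mm across flats, 9 mm high, standing 6 mm above the cap's ear on a short coil spring. The bolt is captive in the cap, points down, and comes up with it.
- place_2 (a point): The same for the middle clamp place (fixture y = 0).
- place_3 (a point): The same for the right clamp place (fixture y = -130 mm).
- ear_2 (a point): Middle of the thickness of the middle cap's ear, on its bolt's axis, 72.5 mm above the table; those of the other caps lie 130 mm to either side along y. The ear is a flat tongue on the robot's side of each cap, 12 mm thick, fixture x = -87 to -36 mm. Its side faces, 44 mm apart along y, are free to 45 mm below (the pedestal is 32 mm wide) and can be pinched from above.
- hinge_2 (a point): On the hinge axis of the middle cap: all three lie on one line along the fixture's y, on the far side of the tube, at fixture x = +46 mm, 69 mm above the table. Each cap, 44 mm wide, arches over the tube (top 101 mm above the table, a small nipple on it to 110 mm) from the hinge to the ear and opens by swinging up and away from the robot.
- bolt_loose (a joint): How far the loose bolt is pressed down into its cap, in m: 0 at rest, 0.005 at its stop. It starts to give at about 1 N, needs about 3 N at the stop and springs back. The sound bolts do not give. Which of the three places has the loose bolt changes from run to run and cannot be seen.
- cap_loose (a joint): Opening angle in rad of the cap whose bolt is loose: 0 shut, 1.3 at its stop. It weighs 0.3 to 0.5 kg, swings freely on its hinge and falls shut when let go.
- cap_sound_a (a joint): Opening angle in rad of one of the two sound clamps' caps: 0 shut; bolted fast, it springs a little when prised.
- cap_sound_b (a joint): The same for the other sound clamp.
- spanner: A spanner, 219 mm long, 9 mm high, lying in front of the fixture; to be left alone. Origin: centre of its underside.
- spare_bolt: A spare new hexagon bolt, 51 mm tall, standing head down in front of the fixture (not one of the three cap bolts); to be left alone. Origin: centre of its underside.
- spare_nut: A spare nut, 22 mm across, 10 mm high, lying beside the spare bolt; to be left alone. Origin: centre of its underside.
- v_block: A ground steel V-block, 45 x 50 x 42 mm, lying on the fixture's plate behind the tube; to be left alone. Origin: centre of its underside.
- square: An engineer's square, 166 x 101 x 18 mm, lying on the table; to be left alone. Origin: centre of its underside.
- tape_measure: A tape measure, 38 x 99 x 65 mm, standing behind the fixture; to be left alone. Origin: centre of its underside.
- g_clamp: A small G-clamp, 93 x 105 x 18 mm, lying to the right; to be left alone. Origin: centre of its underside.

How it is judged:
By the outcome, as a careful person would: the job done as asked, in the order asked, and still so for the second after the job is handed in, while the arm keeps its last pose, push and grip.
It also fails if it takes over 48 s, if anything falls off the work surface, if the arm or the gripper's body presses on something with over 40 N, if the wrist force passes 120 N, or if a joint passes its speed limit or range.

## Working session

There is one attempt and no reset: what is moved stays moved. The work goes in short steps, Python scripts to look and compute and a tool call to move; the robot and the scene stay as the last step left them, time stands still between calls to the robot, and variables do not carry over. Pictures are saved under pics/ and viewed, and the job is handed in when it is done.

Besides the shell and the picture viewer there is one more tool, called after "Request:" as name(argument=value, ...) on one line, values as JSON. apply_moves: Moves the arm, as the interface text tells. Its arguments: {"type":"object","properties":{"offset":{"type":"array","items":{"type":"array","items":{"type":"number"}}},"roll":{"type":"array","items":{"type":"number"}},"hand":{"type":"number"},"newtons":{"type":"number"}},"required":["offset","roll"]}

```bash
ls; mkdir -p pics
cat > h.py <<'E'
from bench import bot, viewer, workorder, models
import numpy as np, cv2
np.set_printoptions(precision=4,suppress=True)
E
python3 - <<'E'
from h import *
s=bot.sense(); print(s, bot.tip_reach)
for n in ("scene","top"):
    im=viewer.get_image(n); cv2.imwrite(f"pics/{n}0.png",im["pixels"][:,:,::-1])
    print(n,{k:v for k,v in im.items() if k!="pixels"})
    for t in ("place_1","ear_2","hinge_2","fixture","spanner","spare_bolt"):
        print(t,[(np.round(d["point"],1).tolist(),round(d["confidence"],2)) for d in models.pinpoint(n,t)])
E
```

```text
pics
{'t': 0.0, 'joint_positions': array([ 1.0467,  0.0528,  1.4018,  0.    ,  1.6886, -0.0703]), 'joint_vel': array([ 0.0007, -0.0014, -0.0009, -0.0006,  0.0013, -0.0018]), 'joint_efforts': array([  0.0001, -38.1661, -36.0196,  -0.0001,   0.0061,   0.    ]), 'tcp_pos': array([0.23  , 0.4716, 0.2474]), 'eef_rot': array([-0.7066, -3.0606,  0.0024]), 'wrist_force': array([-0.5654,  0.1852, -0.535 ]), 'moment': array([-0.0137,  0.0205,  0.0184]), 'gripper_width': 0.08541137080243112} 0.017
scene {'camera_matrix': array([[478.4464,   0.    , 317.4676],
       [  0.    , 478.4464, 242.6976],
       [  0.    ,   0.    ,   1.    ]]), 'eye': array([ 0.1183, -0.837 ,  0.6262]), 'rotation': array([ 1.0121, -0.2652, -0.4193])}
place_1 [([302.9, 261.9], 0.68), ([268.1, 232.8], 0.61), ([346.4, 290.8], 0.57)]
ear_2 [([304.1, 271.8], 0.66)]
hinge_2 [([246.1, 287.1], 0.39)]
fixture [([326.4, 288.0], 0.89), ([349.2, 419.6], 0.61), ([304.0, 271.5], 0.48)]
spanner []
spare_bolt [([243.8, 288.7], 0.51)]
top {'camera_matrix': array([[476.3838,   0.    , 325.712 ],
       [  0.    , 476.3838, 238.3373],
       [  0.    ,   0.    ,   1.    ]]), 'eye': array([ 0.3099, -0.0286,  1.2571]), 'rotation': array([ 0.1707, -0.1733, -1.5724])}
place_1 [([352.6, 273.6], 0.74), ([402.8, 261.9], 0.73), ([298.9, 286.8], 0.7)]
ear_2 [([351.0, 272.3], 0.92)]
hinge_2 [([339.7, 232.4], 0.96)]
fixture [([341.8, 259.7], 0.68)]
spanner [([388.0, 306.1], 0.83)]
spare_bolt [([315.6, 318.1], 0.51)]
```

View pics/scene0.png

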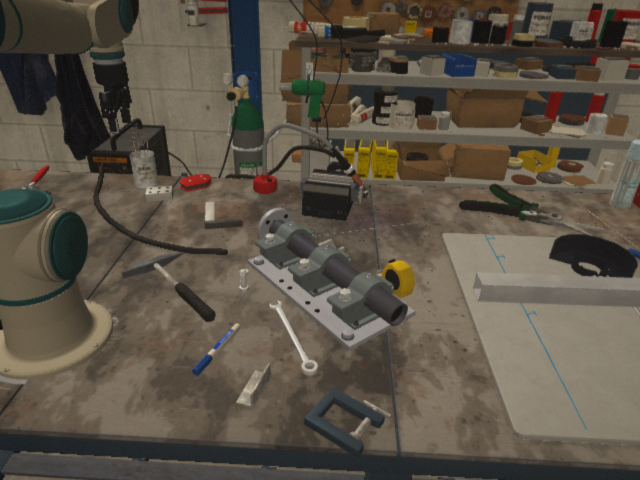

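View pics/top0.png

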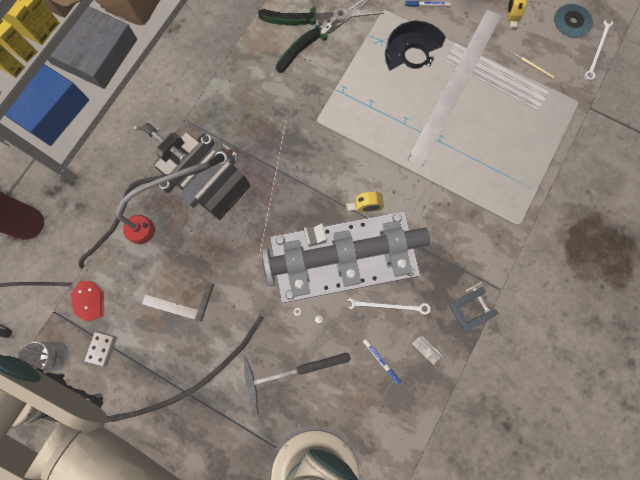

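The top view shows three bolt heads at about (299,286), (352,273) and (402,262). In the scene view they are at about (268,233), (303,262) and (346,291), and the tube runs obliquely. Next I triangulate these.

```bash
cat >> h.py <<'E'
from scipy.spatial.transform import Rotation as R
def P(im):
    Rw=R.from_rotvec(im["rotation"]).as_matrix()@np.diag([1,-1,-1]); Rt=Rw.T
    return im["camera_matrix"]@np.c_[Rt,-Rt@im["eye"]]
def tri(Ps,pts):
    X=cv2.triangulatePoints(Ps[0],Ps[1],np.array(pts[0],float).reshape(2,1),np.array(pts[1],float).reshape(2,1)).ravel(); return X[:3]/X[3]
def proj(P,X):
    q=P@np.r_[X,1]; return q[:2]/q[2]
E
python3 - <<'E'
from h import *
ims={n:viewer.get_image(n) for n in("scene","top")}
Ps={n:P(ims[n]) for n in ims}
f=lambda n,t:np.array([d["point"] for d in models.pinpoint(n,t)])
a=f("scene","place_1")[:3];b=f("top","place_1")[:3]
a=a[a[:,0].argsort()];b=b[b[:,0].argsort()]
X=np.array([tri((Ps["scene"],Ps["top"]),(p,q)) for p,q in zip(a,b)])
print(X)
for i in range(3): print(a[i]-proj(Ps["scene"],X[i]),b[i]-proj(Ps["top"],X[i]))
e=[f(n,"ear_2")[0] for n in("scene","top")]; print("ear",tri((Ps["scene"],Ps["top"]),e))
for n in ims:
  for t in("hinge_2","fixture"): print(n,t,[(d["point"],d["confidence"]) for d in models.pinpoint(n,t)])
c=X.mean(0); yv=X[0]-X[2]; L=np.linalg.norm(yv[:2]); print("spacing",np.diff(X,axis=0),L)
yaw=np.arctan2(-yv[0],yv[1]); print("yaw",np.degrees(yaw))
Rz=R.from_euler("z",yaw).as_matrix()
o=c-Rz@np.array([-.06,0,.0935]); print("fixture origin",o)
for nm,v in dict(o=(0,0,0),hinge=(.046,0,.069),p1=(-.06,.13,.0935),p2=(-.06,0,.0935),p3=(-.06,-.13,.0935),c1=(-.09,.185,.012),c2=(-.09,-.185,.012),c3=(.09,-.185,.012),c4=(.09,.185,.012)).items():
  w=o+Rz@np.array(v); print(nm,w,proj(Ps["scene"],w),proj(Ps["top"],w))
for n in ims:
  g=ims[n]["pixels"][:,:,::-1].copy()
  g=g[180:360,200:440] if n=="scene" else g[180:340,240:480]
  u,v0=(200,180) if n=="scene" else (240,180)
  g=cv2.resize(g,None,fx=3.3,fy=3.3,interpolation=cv2.INTER_CUBIC)
  for v in [(-.09,.185,.012),(-.09,-.185,.012),(.09,-.185,.012),(.09,.185,.012),(-.06,.13,.0935),(-.06,0,.0935),(-.06,-.13,.0935),(0,-.215,.064),(.046,0,.069)]:
    q=(proj(Ps[n],o+Rz@np.array(v))-[u,v0])*3.3+1.2
    cv2.circle(g,tuple(int(k) for k in q),4,(0,0,255),1)
  cv2.imwrite(f"pics/{n}1.png",g)
E
```

```text
[[ 0.4569  0.0396  0.0872]
 [ 0.4823 -0.0995  0.0885]
 [ 0.5107 -0.2198  0.0945]]
[-1.1585  0.1839] [ 0.3169 -1.0316]
[-2.0923  0.3927] [ 0.5814 -1.6759]
[ 0.1174 -0.0245] [-0.0345  0.0851]
ear [ 0.48   -0.0959  0.0686]
scene hinge_2 []
scene fixture [([325.2, 286.2], 0.87)]
top hinge_2 [([340.2, 232.2], 0.7)]
top fixture [([339.2, 255.9], 0.74)]
spacing [[ 0.0254 -0.139   0.0013]
 [ 0.0284 -0.1203  0.0061]] 0.26491004351006053
yaw 11.712540811344097
fixture origin [ 0.5421 -0.0811 -0.0034]
o [ 0.5421 -0.0811 -0.0034] [325.5365 288.691 ] [344.1347 255.7033]
hinge [ 0.5871 -0.0717  0.0656] [342.5064 255.8684] [341.2343 233.5976]
p1 [0.4569 0.0341 0.0901] [269.1463 237.0252] [299.3625 283.2731]
p2 [ 0.4833 -0.0932  0.0901] [304.5228 262.2395] [350.924  272.1909]
p3 [ 0.5097 -0.2205  0.0901] [346.6827 292.2886] [401.9576 261.2221]
c1 [0.4164 0.0818 0.0086] [246.586  261.3496] [282.647  302.8407]
c2 [ 0.4915 -0.2805  0.0086] [352.1249 347.7401] [420.0904 273.0808]
c3 [ 0.6677 -0.2439  0.0086] [416.5673 310.6434] [403.3346 208.9795]
c4 [0.5926 0.1184 0.0086] [306.6607 238.5736] [269.7651 236.9883]
```

View pics/scene1.png

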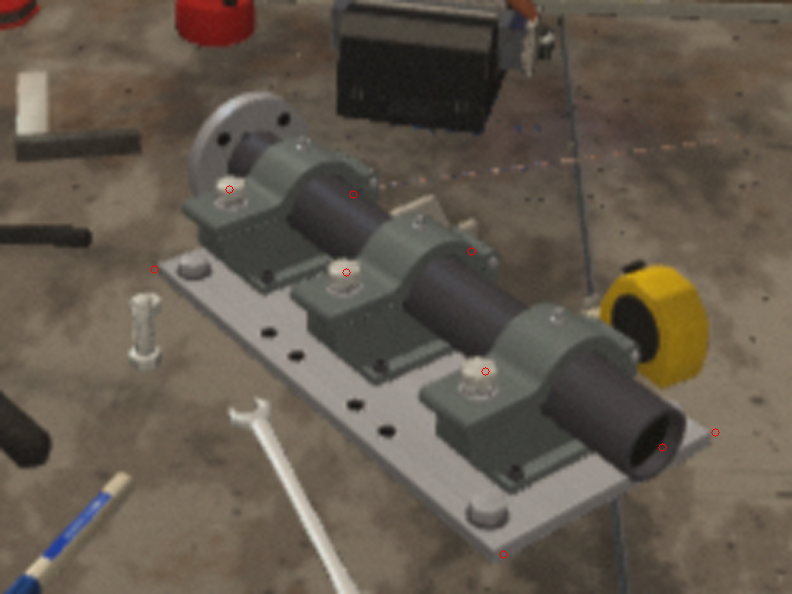

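View pics/top1.png

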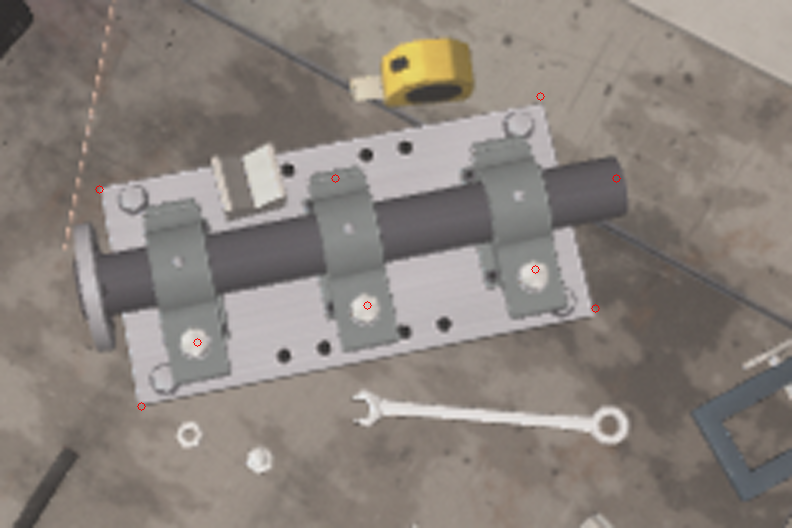

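Run:
```python
from h import *
from scipy.optimize import least_squares
ims={n:viewer.get_image(n) for n in("scene","top")}
Ps={n:P(ims[n]) for n in ims}
c={1:(-.09,.185,.012),2:(-.09,-.185,.012),3:(.09,-.185,.012),4:(.09,.185,.012),5:(-.06,.13,.0935),6:(-.06,0,.0935),7:(-.06,-.13,.0935),8:(0,-.215,.064)}
ob=[("top",k,p) for k,p in {1:(136,404),2:(597,316),3:(541,105),4:(102,190),5:(195,343),6:(366,308),7:(534,275)}.items()]+[("scene",k,p) for k,p in {1:(160,263),2:(497,556),3:(712,430),5:(231,185),6:(346,267),7:(481,366),8:(657,447)}.items()]
off={"top":(240,180),"scene":(200,180)}
def res(x,sel=("top","scene")):
  Rz=R.from_euler("z",x[3]).as_matrix()
  return np.concatenate([proj(Ps[n],x[:3]+Rz@np.array(c[k]))-((np.array(p)-1.2)/3.3+off[n]) for n,k,p in ob if n in sel])
x0=[.542,-.081,0,.2]
for s in (("top","scene"),("top",),("scene",)):
  r=least_squares(res,x0,args=(s,),loss="soft_l1"); x=r.x
  print(s,x,np.degrees(x[3])); print(res(x,s).reshape(-1,2).round(1).tolist())
  r2=least_squares(lambda y:res([y[0],y[1],0,y[2]],s),[.54,-.08,.2]);print("z0",r2.x, r2.cost)
y=least_squares(lambda y:res([y[0],y[1],0,y[2]]),[.54,-.08,.2]).x
o=np.r_[y[:2],0];Rz=R.from_euler("z",y[2]).as_matrix()
for nm,v in dict(p1=(-.06,.13,.0935),p2=(-.06,0,.0935),p3=(-.06,-.13,.0935),hinge=(.046,0,.069)).items(): print(nm,o+Rz@np.array(v))
s=bot.sense();print(R.from_rotvec(s["eef_rot"]).as_matrix())
```

```text
('top', 'scene') [ 0.5407 -0.0811 -0.0003  0.1872] 10.72438822159173
[[0.9, 0.1], [-0.5, -0.7], [0.8, -1.3], [-0.5, -1.2], [0.0, -0.7], [0.1, -0.3], [0.6, -0.4], [-1.3, 0.4], [-0.5, -1.1], [0.4, 0.7], [-0.5, -0.2], [-0.9, 0.4], [-0.5, 0.8], [-0.2, -0.2]]
z0 [ 0.5405 -0.0813  0.1868] 6.506718386128599
('top',) [ 0.5401 -0.0809 -0.0066  0.1862] 10.669743903348001
[[1.0, 0.5], [-1.0, -0.0], [0.4, -0.4], [-0.3, -0.6], [0.0, -0.2], [-0.2, 0.3], [0.1, 0.3]]
z0 [ 0.539  -0.0806  0.186 ] 1.8652370337076616
('scene',) [ 0.5434 -0.0789 -0.0022  0.1849] 10.596733718884066
[[-0.4, 0.2], [-0.2, -1.5], [0.6, 0.6], [0.3, -0.2], [-0.2, 0.3], [-0.1, 0.6], [0.0, -0.4]]
z0 [ 0.5418 -0.0816  0.1835] 2.0916591189459566
p1 [0.4574 0.0353 0.0935]
p2 [ 0.4816 -0.0924  0.0935]
p3 [ 0.5057 -0.2202  0.0935]
hinge [ 0.5857 -0.0728  0.069 ]
[[-0.8988  0.4383  0.0001]
 [ 0.4383  0.8988  0.0001]
 [-0.      0.0001 -1.    ]]
```

Request:
apply_moves(offset=[[-0.028, -0.021, 0], [-0.028, -0.021, 0], [-0.028, -0.021, 0], [-0.028, -0.021, 0], [-0.028, -0.021, 0], [-0.028, -0.021, 0], [-0.028, -0.021, 0], [-0.028, -0.021, 0]], roll=[0, 0, 0, 0, 0, 0, 0, 0], hand=0, newtons=40)

```text
t: 1.97
tcp_pos: [0.3582, 0.2211, 0.2485]
eef_rot: [0.706, 3.061, 0.001]
wrist_force: [0.2, -0.6, 0.4]
gripper_width: -0.0001
```

Request:
apply_moves(offset=[[-0.028, -0.021, 0], [-0.028, -0.021, 0], [-0.028, -0.021, 0], [-0.028, -0.021, 0], [-0.028, -0.021, 0], [-0.028, -0.021, 0], [0, 0, 0], [0, 0, 0]], roll=[-1, -1, -1, -1, -1, -1, -1.34, 0])

```text
t: 2.63
tcp_pos: [0.4909, 0.0615, 0.2475]
eef_rot: [0.295, -3.126, -0.0]
wrist_force: [-1.1, 0.7, -0.1]
gripper_width: 0.0001
```

```bash
cat >> h.py <<'E'
O=np.array([.5405,-.0813,0]); YAW=.187; RZ=R.from_euler("z",YAW).as_matrix()
def W(*v): return O+RZ@np.array(v)
def go(*v):
    s=bot.sense(); M=R.from_rotvec(s["eef_rot"]).as_matrix(); d=M.T@(W(*v)-s["tcp_pos"])
    print("off",d,"yaw err deg",np.degrees(np.arctan2(*(RZ.T@M)[:2,1]))*1.0)
E
python3 -c "
from h import *
go(-.06,.13,.130)"
```

```text
off [ 0.0377 -0.0196  0.1176] yaw err deg -0.07873513771599054
```

Request:
apply_moves(offset=[[0.0126, -0.0065, 0.01], [0.0126, -0.0065, 0.025], [0.0126, -0.0065, 0.03], [0, 0, 0.03], [0, 0, 0.022], [0, 0, 0], [0, 0, 0]], roll=[0, 0, 0, 0, 0, 0, 0])

```text
t: 3.22
tcp_pos: [0.4561, 0.0371, 0.1313]
eef_rot: [0.291, -3.127, -0.001]
wrist_force: [-0.5, -0.7, 0.2]
gripper_width: 0.0003
```

```bash
python3 -c "
from h import *
go(-.06,.13,.1105)
print(bot.sense())
for n,(a,b,c,d) in dict(scene=(180,330,200,400),top=(200,350,220,420)).items():
  g=viewer.get_image(n)['pixels'][a:b,c:d,::-1]; cv2.imwrite(f'pics/{n}2.png',cv2.resize(g,None,fx=3,fy=3,interpolation=2))
  print(n,[(np.round(q['point'],1),q['confidence']) for q in models.pinpoint(n,'place_1')])
cv2.imwrite('pics/both2.png',np.hstack([cv2.resize(cv2.imread(f'pics/{n}2.png'),(400,300)) for n in('scene','top')]))"
```

```text
off [-0.001  -0.0021  0.0208] yaw err deg 0.0919384268704604
{'t': 3.2167, 'joint_positions': array([ 0.0004, -0.0674,  1.756 ,  0.0002,  1.4544, -1.7558]), 'joint_vel': array([-0.0027, -0.0224, -0.0591,  0.0002,  0.006 , -0.0107]), 'joint_efforts': array([ -0.0817, -29.6555, -31.8254,  -0.0033,  -0.0967,   0.0332]), 'tcp_pos': array([0.4561, 0.0371, 0.1313]), 'eef_rot': array([ 0.2907, -3.1267, -0.0005]), 'wrist_force': array([-0.4572, -0.7406,  0.2471]), 'moment': array([-0.0163, -0.0277,  0.042 ]), 'gripper_width': 0.00033636949926602847}
scene [(array([266.3, 236.2]), 0.93), (array([303.4, 264. ]), 0.71), (array([347. , 288.8]), 0.65)]
top [(array([299.9, 285. ]), 0.86), (array([402.5, 261.2]), 0.77), (array([352.2, 271.8]), 0.56)]
```

View pics/scene2.png

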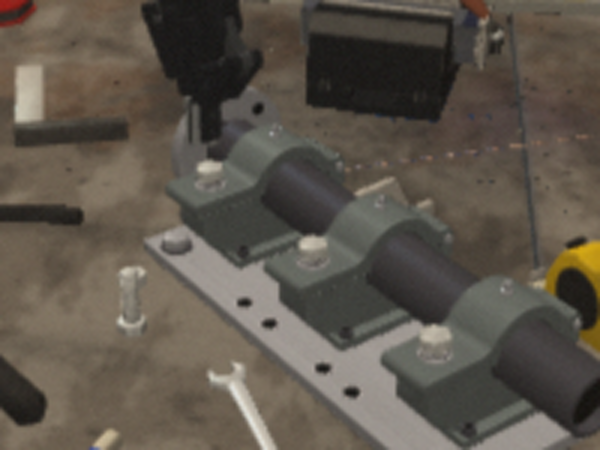

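View pics/top2.png

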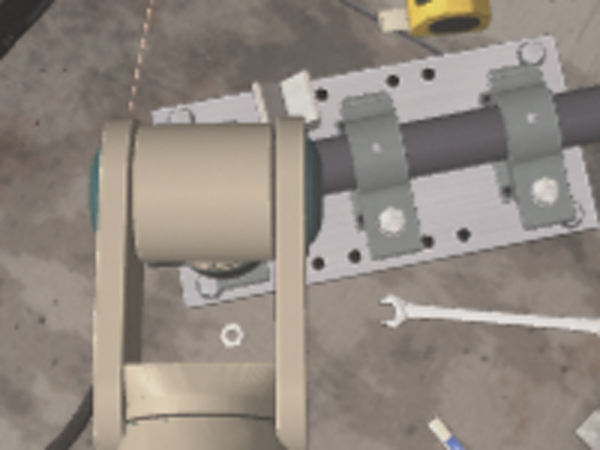

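The closed fingers hang just above bolt 1. In the scene crop the fingertips are at about (205,140) and the bolt head at (208,170).

Request:
apply_moves(offset=[[0, -0.002, 0.006], [0, 0, 0.006], [0, 0, 0.004], [0, 0, 0], [0, 0, 0]], roll=[0, 0, 0, 0, 0])

```text
t: 3.83
tcp_pos: [0.4569, 0.0346, 0.1148]
eef_rot: [0.293, -3.127, -0.0]
wrist_force: [-0.3, -1.1, -0.4]
gripper_width: -0.0005
```

Request:
apply_moves(offset=[[0, 0, 0.001], [0, 0, 0.001], [0, 0, 0]], roll=[0, 0, 0])

```text
t: 4.08
tcp_pos: [0.4571, 0.0346, 0.1132]
eef_rot: [0.293, -3.128, -0.0]
wrist_force: [0.3, -0.1, 0.3]
gripper_width: 0.0006
```

Request:
apply_moves(offset=[[0, 0, 0.001], [0, 0, 0]], roll=[0, 0])

```text
t: 4.25
tcp_pos: [0.4571, 0.0346, 0.1122]
eef_rot: [0.293, -3.128, -0.0]
wrist_force: [-0.3, -0.4, 0.3]
gripper_width: -0.0002
```

Request:
apply_moves(offset=[[0, 0, 0.001], [0, 0, 0]], roll=[0, 0])

```text
t: 4.42
tcp_pos: [0.4571, 0.0346, 0.1111]
eef_rot: [0.293, -3.128, -0.0]
wrist_force: [0.0, 0.5, -0.7]
gripper_width: 0.0001
```

Request:
apply_moves(offset=[[0, 0, 0.001], [0, 0, 0]], roll=[0, 0])

```text
t: 4.58
tcp_pos: [0.4572, 0.0346, 0.1103]
eef_rot: [-0.293, 3.128, 0.0]
wrist_force: [0.0, -0.2, 0.8]
gripper_width: 0.0002
```

Request:
apply_moves(offset=[[0, 0, 0.001], [0, 0, 0]], roll=[0, 0])

```text
t: 4.75
tcp_pos: [0.4572, 0.0346, 0.1093]
eef_rot: [-0.293, 3.128, 0.0]
wrist_force: [0.1, -0.3, 1.2]
gripper_width: -0.0002
```

Request:
apply_moves(offset=[[0, 0, 0.001], [0, 0, 0]], roll=[0, 0])

```text
t: 4.92
tcp_pos: [0.4572, 0.0346, 0.1083]
eef_rot: [-0.293, 3.128, 0.0]
wrist_force: [0.2, 0.5, 1.6]
gripper_width: 0.0
```

Request:
apply_moves(offset=[[0, 0, 0.001], [0, 0, 0]], roll=[0, 0])

```text
t: 5.08
tcp_pos: [0.4572, 0.0346, 0.1073]
eef_rot: [-0.293, 3.128, 0.0]
wrist_force: [-0.1, -0.0, 1.6]
gripper_width: -0.0001
```

Request:
apply_moves(offset=[[0, 0, 0.001], [0, 0, 0]], roll=[0, 0])

```text
t: 5.25
tcp_pos: [0.4572, 0.0346, 0.1063]
eef_rot: [-0.293, 3.128, 0.0]
wrist_force: [0.6, 0.6, 2.3]
gripper_width: 0.0002
```

Request:
apply_moves(offset=[[0, 0, 0.0007], [0, 0, 0]], roll=[0, 0])

```text
t: 5.42
tcp_pos: [0.4572, 0.0346, 0.1056]
eef_rot: [-0.293, 3.128, 0.0]
wrist_force: [0.6, -0.0, 2.5]
gripper_width: -0.0004
```

Bolt 1 gives: the force rose only from 1 N to 2.5 N over about 5 mm of travel. The left clamp is the loose one, so I tap no more. Next I raise the tool, open the jaws and pinch that ear.

Request:
apply_moves(offset=[[0, 0, -0.01], [0.001, 0, -0.02], [0.003, 0, -0.014], [0, 0, 0], [0, 0, 0], [0, 0, 0]], roll=[0, 0, 0, 0, 0, 0])

```text
t: 5.92
tcp_pos: [0.4528, 0.0339, 0.1489]
eef_rot: [0.293, -3.127, -0.0]
wrist_force: [0.6, -1.0, -0.6]
gripper_width: 0.0003
```

Request:
apply_moves(offset=[[0, 0, 0], [0, 0, 0], [0, 0, 0], [0, 0, 0]], roll=[0, 0, 0, 0], hand=0.068)

```text
t: 6.25
tcp_pos: [0.453, 0.0339, 0.1491]
eef_rot: [0.293, -3.127, -0.0]
wrist_force: [0.0, -0.4, 0.4]
gripper_width: 0.0482
```

```bash
python3 -c "
from h import *
go(-.064,.13,.069)
print(bot.sense()['tcp_pos'],bot.sense()['gripper_width'])
g=viewer.get_image('scene')['pixels'][140:330,180:400,::-1]; cv2.imwrite('pics/s3.png',cv2.resize(g,None,fx=3,fy=3,interpolation=2))
"
```

```text
off [-0.0006  0.0006  0.0801] yaw err deg 0.014938529220570448
[0.453  0.0339 0.1491] 0.048213668980623264
```

View pics/s3.png

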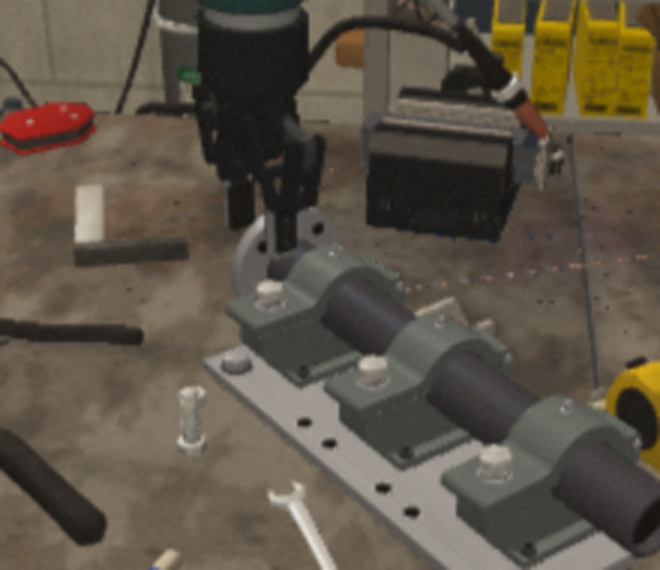

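The jaws straddle ear 1 symmetrically: fingers at about (240,215) and (285,240), head at (268,292). They are still opening.

Request:
apply_moves(offset=[[0, 0, 0], [0, 0, 0], [0, 0, 0.01], [0, 0, 0.01], [0, 0, 0]], roll=[0, 0, 0, 0, 0])

```text
t: 6.72
tcp_pos: [0.4518, 0.0339, 0.1266]
eef_rot: [0.292, -3.123, -0.001]
wrist_force: [0.4, 1.2, 0.2]
gripper_width: 0.0677
```

Request:
apply_moves(offset=[[0, 0, 0.01], [0, 0, 0.01], [0, 0, 0.01], [0, 0, 0.01], [0, 0, 0.01], [0, 0, 0.01], [0, 0, 0], [0, 0, 0]], roll=[0, 0, 0, 0, 0, 0, 0, 0])

```text
t: 7.38
tcp_pos: [0.4528, 0.0339, 0.0689]
eef_rot: [0.293, -3.127, -0.0]
wrist_force: [-0.2, 0.0, 0.3]
gripper_width: 0.0681
```

```bash
python3 -c "
from h import *
go(-.064,.13,.069)
g=viewer.get_image('scene')['pixels'][140:330,180:400,::-1]; cv2.imwrite('pics/s4.png',cv2.resize(g,None,fx=3,fy=3,interpolation=2))
"
```

```text
off [-0.0007  0.0006 -0.0001] yaw err deg 0.01837342494932097
```

View pics/s4.png

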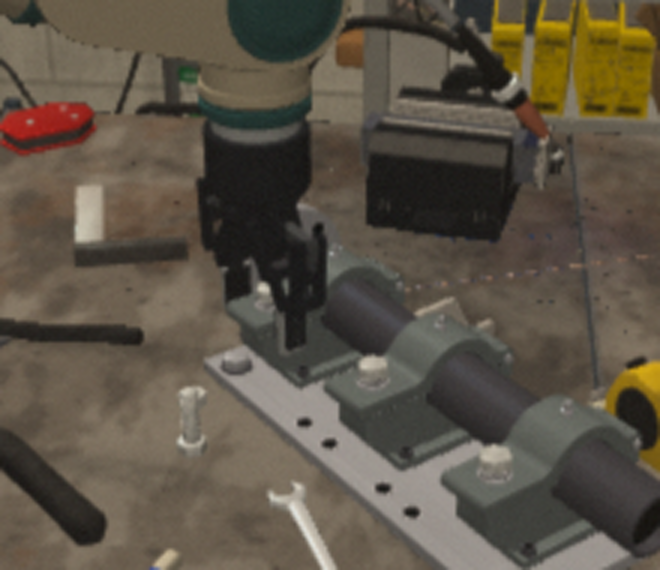

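The fingers flank the ear, with tips at about (295,345) below its sides, and nothing is touched. Now I close.

Request:
apply_moves(offset=[[0, 0, 0], [0, 0, 0], [0, 0, 0], [0, 0, 0], [0, 0, 0], [0, 0, 0]], roll=[0, 0, 0, 0, 0, 0], hand=0.03, newtons=45)

```text
t: 7.93
tcp_pos: [0.4535, 0.0347, 0.0707]
eef_rot: [-0.293, 3.127, 0.003]
wrist_force: [-1.1, 4.1, 5.1]
gripper_width: 0.0428
```

```bash
python3 -c "
from h import *
s=bot.sense();print(s['wrist_force'],s['gripper_width'])
p=s['tcp_pos']; M=R.from_rotvec(s['eef_rot']).as_matrix()
h=W(.046,.13,.069); r=RZ.T@(p+np.array([0,0,.002])-h); print('r',r)
prev=0*r
for a in np.arange(.0,1.01,.1):
  q=R.from_euler('y',a).apply(r)-r; print(round(a,2),'tool step',M.T@RZ@(q-prev),'cum',M.T@RZ@q); prev=q
"
```

```text
[-1.0921  4.1253  5.0913] 0.042756623246812626
r [-0.1099  0.0001  0.0037]
0.0 tool step [0. 0. 0.] cum [0. 0. 0.]
0.1 tool step [-0.0009  0.     -0.011 ] cum [-0.0009  0.     -0.011 ]
0.2 tool step [-0.002   0.     -0.0108] cum [-0.003   0.     -0.0218]
0.3 tool step [-0.0031  0.     -0.0105] cum [-0.006   0.0001 -0.0323]
0.4 tool step [-0.0041  0.     -0.0102] cum [-0.0102  0.0001 -0.0425]
0.5 tool step [-0.0051  0.     -0.0097] cum [-0.0153  0.0001 -0.0522]
0.6 tool step [-0.0061  0.     -0.0092] cum [-0.0214  0.0001 -0.0614]
0.7 tool step [-0.007   0.     -0.0085] cum [-0.0283  0.0001 -0.0699]
0.8 tool step [-0.0078  0.     -0.0078] cum [-0.0361  0.0001 -0.0777]
0.9 tool step [-0.0085  0.     -0.007 ] cum [-0.0446  0.0002 -0.0846]
1.0 tool step [-0.0092  0.     -0.0061] cum [-0.0537  0.0002 -0.0907]
```

Request:
apply_moves(offset=[[-0.0005, 0, -0.0055], [-0.0005, 0, -0.0055], [0, 0, 0]], roll=[0, 0, 0])

```text
t: 8.18
tcp_pos: [0.4543, 0.0348, 0.081]
eef_rot: [-0.293, 3.127, 0.003]
wrist_force: [2.5, 5.0, -6.5]
gripper_width: 0.0431
```

Request:
apply_moves(offset=[[-0.001, 0, -0.0054], [-0.001, 0, -0.0054], [0, 0, 0]], roll=[0, 0, 0])

```text
t: 8.43
tcp_pos: [0.456, 0.0351, 0.0916]
eef_rot: [0.293, -3.127, -0.003]
wrist_force: [1.6, 5.0, -5.6]
gripper_width: 0.0429
```

```bash
python3 -c "
from h import *
s=bot.sense();print(s['wrist_force'],s['moment'],s['gripper_width'],s['tcp_pos'])
g=viewer.get_image('scene')['pixels'][140:330,180:400,::-1]; cv2.imwrite('pics/s5.png',cv2.resize(g,None,fx=3,fy=3,interpolation=2))
"
```

```text
[ 1.6278  4.9833 -5.5612] [ 0.6953  0.0751 -0.2146] 0.04291676072238667 [0.456  0.0351 0.0916]
```

View pics/s5.png

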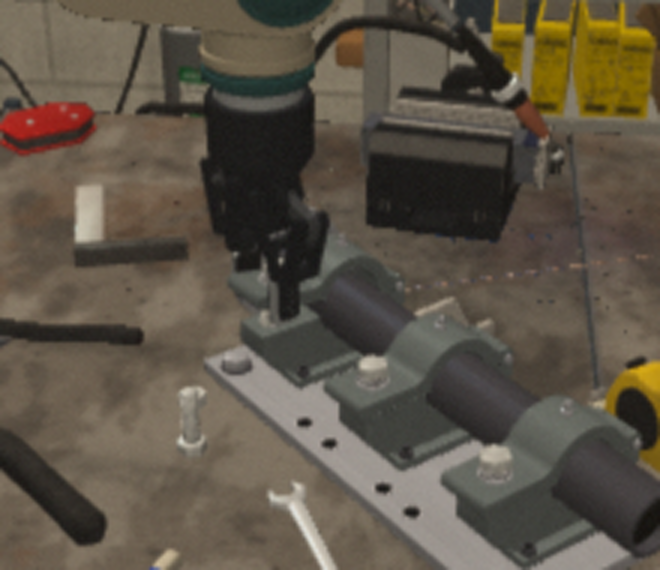

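The cap's ear has lifted off its pedestal (ear at about (255,290), pedestal at (300,345)) and it swings with the grip. I carry on along the arc.

Request:
apply_moves(offset=[[-0.0015, 0, -0.0053], [-0.0016, 0, -0.0052], [-0.002, 0, -0.0051], [-0.0021, 0, -0.0051], [-0.0025, 0, -0.0049], [-0.0026, 0, -0.0048], [0, 0, 0]], roll=[0, 0, 0, 0, 0, 0, 0])

```text
t: 9.07
tcp_pos: [0.468, 0.0374, 0.122]
eef_rot: [0.293, -3.126, -0.002]
wrist_force: [-1.2, 5.4, -5.5]
gripper_width: 0.0432
```

Request:
apply_moves(offset=[[-0.003, 0, -0.0046], [-0.0031, 0, -0.0046], [-0.0034, 0, -0.0043], [-0.0036, 0, -0.0042], [-0.0038, 0, -0.004], [-0.004, 0, -0.0038], [0, 0, 0]], roll=[0, 0, 0, 0, 0, 0, 0])

```text
t: 9.65
tcp_pos: [0.4886, 0.0412, 0.1474]
eef_rot: [0.293, -3.126, -0.002]
wrist_force: [-3.6, 5.0, -4.1]
gripper_width: 0.0435
```

```bash
python3 -c "
from h import *
s=bot.sense();print(s['wrist_force'],s['moment'],s['gripper_width'],s['tcp_pos'])
g=viewer.get_image('scene')['pixels'][140:330,180:400,::-1]; cv2.imwrite('pics/s6.png',cv2.resize(g,None,fx=3,fy=3,interpolation=2))
r=RZ.T@(s['tcp_pos']+[0,0,.002]-W(.046,.13,.069)); print(r,np.hypot(r[0],r[2]),np.arctan2(r[2],-r[0])-.034)
"
```

```text
[-3.6471  5.0397 -4.1224] [ 0.7377  0.7863 -0.2842] 0.043482380160468265 [0.4886 0.0412 0.1474]
[-0.0743  0.      0.0804] 0.10946734751919038 0.7913276233359229
```

View pics/s6.png

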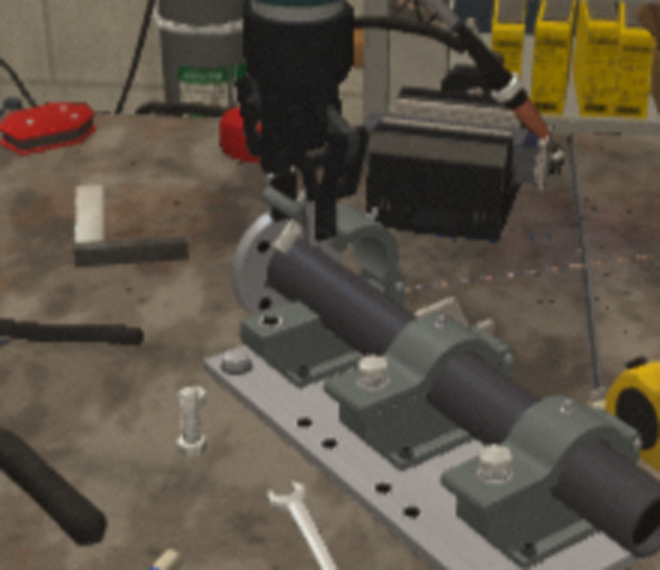

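The cap stands at about 45°, with the bolt shank at (287,235) coming up with it. I take it further for margin.

Request:
apply_moves(offset=[[-0.0042, 0, -0.0035], [-0.0043, 0, -0.0035], [-0.0046, 0, -0.003], [-0.0046, 0, -0.003], [-0.0048, 0, -0.0027], [0, 0, 0], [0, 0, 0]], roll=[0, 0, 0, 0, 0, 0, 0])

```text
t: 10.28
tcp_pos: [0.5104, 0.0453, 0.1629]
eef_rot: [0.293, -3.126, -0.002]
wrist_force: [-4.3, 5.1, -3.4]
gripper_width: 0.0432
```

Request:
apply_moves(offset=[[0, 0, 0], [0, 0, 0], [0, 0, 0], [0, 0, 0]], roll=[0, 0, 0, 0])

```text
t: 10.62
tcp_pos: [0.5103, 0.0453, 0.1629]
eef_rot: [0.293, -3.126, -0.002]
wrist_force: [-2.2, 4.0, -4.0]
gripper_width: 0.0429
```

```bash
python3 -c "
from h import *
s=bot.sense();print(s['wrist_force'],s['moment'],s['gripper_width'],s['tcp_pos'],abs(s['joint_vel']).max())
r=RZ.T@(s['tcp_pos']+[0,0,.002]-W(.046,.13,.069)); print(r,np.hypot(r[0],r[2]),np.arctan2(r[2],-r[0])-.034)
a=viewer.get_image('scene')['pixels'][140:330,180:400,::-1]
cv2.imwrite('pics/s7.png',cv2.resize(a,None,fx=3,fy=3,interpolation=2))
b=viewer.get_image('top')['pixels'][::,:,::-1]; cv2.imwrite('pics/t7.png',b)
"
```

```text
[-2.1859  4.0158 -4.044 ] [ 0.697   0.7053 -0.226 ] 0.04293993661168404 [0.5103 0.0453 0.1629] 0.002235242437348837
[-0.0521 -0.      0.0959] 0.10913879941453443 1.0390597405195563
```

View pics/s7.png

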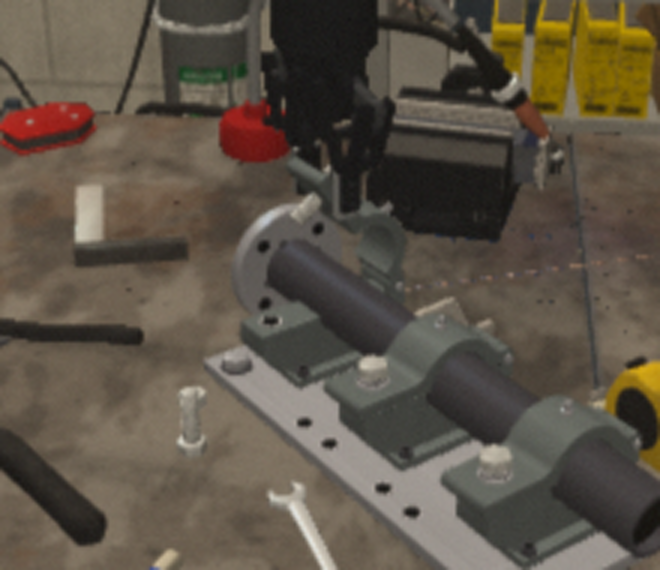

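View pics/t7.png

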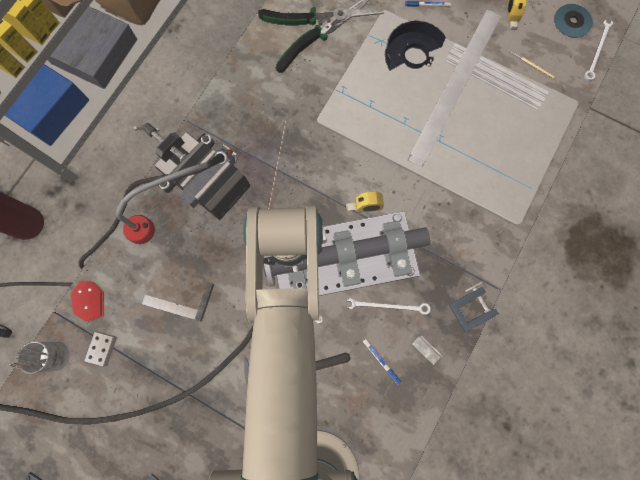

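The cap is open to about 60°, with its ear in the jaws at (330,190) and the bolt shank at (305,208). The other clamps and the loose things look undisturbed, and the arm is still. I hand in.

```bash
python3 -c "
from h import *
print(workorder.finish_job())"
```

```text
the job is handed in; nothing more can be done
None
```

The clamp with the stripped thread is the left one (place_1). Its cap is swung up and the gripper is still holding it by the ear.

- **Finding it:** I tapped the left bolt first. It sank about 5 mm while the force rose only from about 1 to 2.5 N, and the next picture showed it back up. Having found the loose one, I did not touch the other two clamps.
- **Opening it:** I pinched that cap's ear by its side faces at 45 N and swung it up along the hinge arc. The forces I read were about 9 N or less.
- **Last checks:**
  - The gripper's position puts the cap at about 1.04 rad (60°), past the halfway mark of 0.785 rad.
  - The jaws read 42.9 mm on the 44 mm ear, and the arm was at rest at 10.6 s, before the last two pictures.
  - The scene picture shows the cap up with its bolt and the other two caps shut.
  - Everything visible looks unmoved. The arm hid the spare bolt, spare nut and V-block in the last top view, but the spare bolt and V-block show in place in the scene view. I had no view of the nut at the end.
- **Disagreement:** A steady sideways force of about 4–5 N stayed on the wrist after gripping, probably from the jaws being about 1 mm off centre on the ear. No check failed.

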